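Close the pattern-card binder and snap its cap on

TASK

Close the pattern-card binder: fold its stiff hinged cover all the way down onto the cards, so that the steel stud comes up through the hole in the cover. Then take the grey twelve-sided snap cap, set it over the stud and press it straight down until it clicks over the stud's sprung balls and sits flat on the cover. Keep pressing down firmly after the click: finish while still holding the cap pressed down, without letting go, and leave the other things where they are.

Things in the scene. Friction and masses are not known exactly. Their poses are not given: they have to be found in the camera images.
- binder: Pattern-card binder, fixed on the ironing top: light wooden base board 150 x 124 x 8 mm with a stack of cards, a steel hinge along its far edge (+x) and an upright steel stud near its near edge (-x). Origin: centre of the board's underside; x points from stud to hinge, z up. Stud at x = -44 mm, y = 0; hinge axis at x = +70 mm, 22.5 mm above the ironing top.
- cover (a joint): Angle of the cover, a wooden plate 116 mm wide, 5 mm thick, ending 136 mm from the hinge axis, which lies in its mid-plane. 0 = shut flat (stops there, upper face 25 mm above the ironing top), growing as the free edge lifts up and away from the robot; starts at 0.9 to 1.3 rad. Stiff hinge (0.22 N m friction): stays where left. Its 26 mm hole, 114 mm from the axis, goes over the stud.
- cover_hinge (a point): Middle of the cover's hinge axis, 22.5 mm above the ironing top. Axes as the binder's: y runs along the hinge, the shut cover reaches out along -x.
- stud_seat (a point): Point on the stud's axis level with the upper face of the shut cover, 25 mm above the ironing top: where the middle of the cap's underside must come. The stud is 12 mm thick, rises 17 mm above this point, narrowing to 6 mm at its tip; four sprung balls stand out of it to 19 mm across, 9 mm above this point.
- cap_center (a point): Centre of the loose snap cap: plain grey twelve-sided plastic, 34 mm across, 24 mm high, about 40 g, closed on top, standing mouth down; z is its axis. This point lies 12 mm above its underside.
- cap: The snap cap as a whole; origin in the middle of its underside.
- cap_mouth (a point): Middle of the cap's underside. The mouth is a lip 4 mm deep with a 16 mm bore, wider inside. Set on the stud the cap first rests on the balls, its underside about 13 mm above the cover; roughly 6 to 15 N pushes it over them with a click and a drop in force; then it goes down flat on the cover.
- pastille_tin: Bystander: small round tin with a dark lid, 47 mm across and 20 mm high; wider and lower than the cap. Origin in its underside. The cap and this tin stand on opposite sides of the binder, either way round.
- spool_cream: Bystander: spool of cream thread, 36 mm across and 60 mm high, standing. Origin in its underside.
- tailor_clapper: Bystander: wooden tailor's clapper, a rounded bar 56 x 236 x 43 mm lying at the back on the right. Origin in its underside; its length runs along y.
There are look-alikes about, which are no part of the job. What is shaped like the cap but green or orange is not meant. Of the things that look like the binder, the smaller one is meant.

How it is judged:
By the outcome, as a careful person would: the job done as asked, in the order asked, and still so for the second after the job is handed in, while the arm keeps its last pose, push and grip.
It also fails if it takes over 51 s, if anything falls off the work surface, if the arm or the gripper's body presses on something with over 40 N, if the wrist force passes 120 N, or if a joint passes its speed limit or range.

ROBOT

A 6-joint arm with a two-finger parallel gripper is mounted at the origin on a cart in front of the work surface, level with it; the furniture and walls round the work are solid. World frame = base frame: x ahead of the robot, y to its left, z up, the work surface at z = 0. Lengths are in m, angles in degrees, forces in N, time in s.
With the tool pointing down it reaches from about 0.35 to 0.875 m from the base axis. Payload 4.2 kg.
Tool frame: the origin (TCP) lies between the finger pads; the fingertips stand 8 mm ahead of it and the grasp point (between the pads) lies 11 mm behind it; z points along the fingers, y is the line along which they close (so a half turn about z gives the same grasp; the last joint's range is limited). The gripper opens to 87 mm and grips with 3 to 60 N. Pads are 19 mm wide; open, the fingers measure 117 mm over their backs; the gripper's body (75 mm by 190 mm) begins 51 mm behind the grasp point.
Start: joints at [-49.068, 22.042, 0.453, 0, -68.411, -14.817], TCP at [0.275, -0.561, 0.231] pointing down, gripper open.
Joint ranges: [-179.83, 179.83], [-69.29, 118.12], [-61.27, 80.66], [-181.25, 117.63], [-171.15, -9.14], [-177.46, 177.46]. Speed limits (degrees/s): [159.86, 159.86, 180, 180, 180, 180].

INTERFACE

Orientations are given as a 3x3 rotation matrix whose columns are the frame's x, y, z axes.
In Python, from station import sense, capture, camera_model, finish_job, find_in gives the robot as it stands. The module is installed in compiled form; this text tells all that it offers.
- The arm moves only by the tool arm_command, never from a script. Its argument "motion" is a list of rows, each a list of 7 numbers: the finger opening in mm, from 0 to 87, then the shift along the tool's x, y, z in mm, then the turn, a rotation vector about the tool's x, y, z in rad. In form: [[jaw, dx, dy, dz, rx, ry, rz], ...]. A call has 1 to 8 rows; each row shifts and turns the commanded pose from where the row before left it, along the tool's axes as they then stand; what a row does not reach is not made up. A row lasts 1/10 s, in which the tool goes at most 50 mm and 8.59 degrees, less where a joint would pass 70% of its speed; a pose out of reach is approached as far as the arm can. A call with a gripper value outside its range is refused whole. The fingers move at their own pace and stop on an object; the grip force is fixed at half the most. Time passes only in rows, so rows that do not move let the fingers close. It gives the time, the measured TCP pose, the force, the opening and the grip force at its end, in the units of the state.
- sense(): the state, without advancing time (a new reading comes with each control period).
- capture(name): name is "scene" or "top" or "wrist"; returns the picture (420x560x3 uint8, red, green, blue); there is no depth.
- camera_model(name): a dict with "fx", "fy", "cx", "cy" (pixels), "R" (3x3) and "t" (3): a world point X has camera coordinates R X + t. Camera axes: x right, y down, z forward; pixel columns grow to the right and rows downward; lengths in m; the calibration is good to about 2 mm. A picture is of the moment at which its call begins: read the wrist's pose just before it. camera_model takes no time and is no camera call; for the wrist camera it gives the pose at the moment of the call.
- finish_job(): hands the job in; it is judged then, once.
Trained networks look in the newest picture that a camera, given by its name, has taken for a name from the list of things; names that differ only in an ending like _2 or _b are one class to them, and where a whole thing is asked for, a point or a joint stands for the part that bears it (a point fixed in the world has none). Each returns a list of dicts, best first, with "p" (0 to 1); they miss things now and then, are a little off and sometimes report something else, mostly with a low value. They report only what shows in the picture. A call takes as long as a camera call. They do not tell look-alikes from the thing itself.
- find_in(target, camera): "location" ([row, column] in pixels, amid what is visible of it).
The state is a dict: "time_s": time; "joints": joint angles; "joint_velocities": joint speeds; "effort": joint torques, N m; "tcp_pos": TCP position; "ee_rot": TCP orientation; "wrist_force": force on the tool from outside, world axes, zero at the start; "moment": the same for the moment, N m; "gripper_width": opening from 0.0 (shut) to 1.0 (fully open); "gripper_force": force on a finger pad.
Only numpy, scipy, OpenCV 4.12 (cv2) and the standard library are available. Lean on these libraries where they do the work, as an engineer would, in place of code of your own. Each camera call takes 0.05 s, during which the arm holds its last target. There are 200 camera calls.

## Working session

There is one attempt and no reset: what is moved stays moved. The work goes in short steps, Python scripts to look and compute and a tool call to move; the robot and the scene stay as the last step left them, time stands still between calls to the robot, and variables do not carry over. Pictures are saved under pics/ and viewed, at most 10 in all, crops included, and the job is handed in when it is done.

Besides the shell and the picture viewer there is one more tool, called after "Emit:" in YAML: its name, and indented under it one key for each argument. arm_command: Moves the arm, as the interface text tells. Its arguments: {"type":"object","properties":{"motion":{"type":"array"}},"required":["motion"]}

```bash
mkdir -p pics
cat > h.py <<'E'
import numpy as np, cv2
from station import sense, capture, camera_model, finish_job, find_in
def ray(m,px):
    R=np.array(m["R"]);t=np.array(m["t"])
    d=R.T@np.array([(px[1]-m["cx"])/m["fx"],(px[0]-m["cy"])/m["fy"],1.])
    return -R.T@t,d
def at_z(m,px,z):
    c,d=ray(m,px); return c+d*(z-c[2])/d[2]
def proj(m,X):
    c=np.array(m["R"])@np.array(X)+np.array(m["t"]); return np.array([m["fy"]*c[1]/c[2]+m["cy"],m["fx"]*c[0]/c[2]+m["cx"]])
def save(n,im): cv2.imwrite("pics/"+n,cv2.cvtColor(im,cv2.COLOR_RGB2BGR))
E
python3 - <<'E'
from h import *
s=sense();print(s["time_s"],s["tcp_pos"],np.round(s["ee_rot"],3).tolist(),s["wrist_force"])
Z=dict(cap=.012,binder=.008,cover_hinge=.0225,stud_seat=.025,pastille_tin=.01,spool_cream=.03,tailor_clapper=.02,cover=.06,cap_center=.012)
for c in["scene","top"]:
    im=capture(c);save(c+"0.png",im);m=camera_model(c)
    print(c,np.round(ray(m,(0,0))[0],3))
    for n in["cap","binder","cover","cover_hinge","stud_seat","pastille_tin","spool_cream"]:
        print(n,[(round(r["p"],2),np.round(r["location"]).tolist(),np.round(at_z(m,r["location"],Z[n]),3).tolist()) for r in find_in(n,c)[:4]])
E
```

```text
0.0 [ 0.27486677 -0.56066338  0.22944239] [[-0.898, -0.44, -0.001], [-0.44, 0.898, 0.002], [0.0, 0.002, -1.0]] [-0.40916152 -0.9303986   0.29541667]
scene [-0.207  0.471  0.71 ]
cap [(0.66, [307.0, 169.0], [0.478, 0.282, 0.012]), (0.64, [287.0, 156.0], [0.548, 0.283, 0.012]), (0.5, [268.0, 144.0], [0.621, 0.283, 0.012])]
binder [(0.95, [209.0, 451.0], [0.401, -0.495, 0.008]), (0.7, [233.0, 270.0], [0.579, -0.027, 0.008])]
cover [(0.68, [206.0, 260.0], [0.63, -0.032, 0.06]), (0.56, [206.0, 453.0], [0.361, -0.438, 0.06])]
cover_hinge [(0.95, [210.0, 450.0], [0.385, -0.468, 0.022]), (0.69, [234.0, 271.0], [0.558, -0.018, 0.022]), (0.57, [208.0, 260.0], [0.674, -0.055, 0.022])]
stud_seat [(0.97, [209.0, 450.0], [0.386, -0.468, 0.025]), (0.74, [235.0, 268.0], [0.557, -0.008, 0.025])]
pastille_tin [(0.8, [211.0, 349.0], [0.543, -0.254, 0.01])]
spool_cream [(0.73, [228.0, 172.0], [0.704, 0.179, 0.03])]
top [ 0.376 -0.065  1.43 ]
cap [(0.59, [267.0, 138.0], [0.47, 0.286, 0.012]), (0.56, [240.0, 140.0], [0.544, 0.281, 0.012])]
binder [(0.6, [269.0, 400.0], [0.449, -0.441, 0.008]), (0.45, [238.0, 139.0], [0.553, 0.286, 0.008])]
cover [(0.81, [220.0, 243.0], [0.586, -0.008, 0.06]), (0.75, [268.0, 401.0], [0.449, -0.431, 0.06])]
cover_hinge [(0.96, [236.0, 244.0], [0.548, -0.009, 0.022]), (0.95, [271.0, 403.0], [0.442, -0.444, 0.022])]
stud_seat [(0.9, [273.0, 400.0], [0.435, -0.437, 0.025]), (0.73, [237.0, 245.0], [0.546, -0.012, 0.025])]
pastille_tin [(0.76, [237.0, 330.0], [0.541, -0.251, 0.01]), (0.46, [237.0, 247.0], [0.546, -0.017, 0.01])]
spool_cream [(0.5, [180.0, 177.0], [0.71, 0.178, 0.03])]
```

View pics/scene0.png

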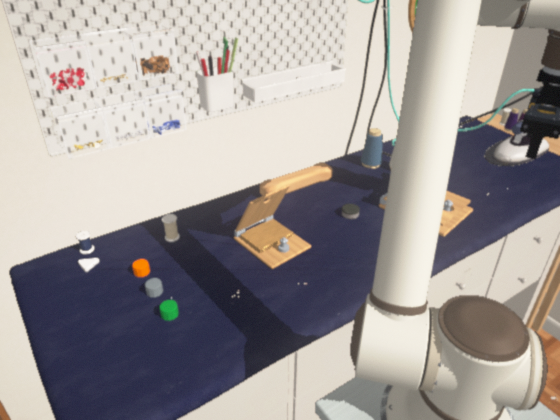

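View pics/top0.png

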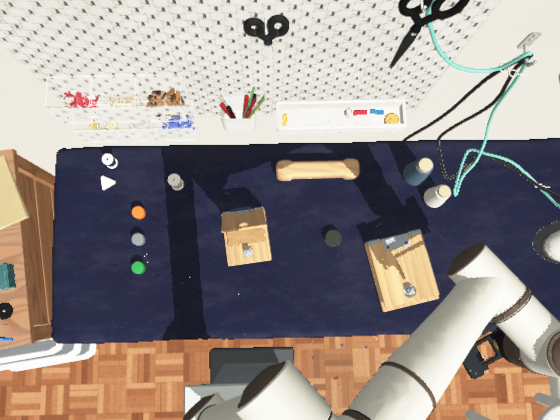

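The scene picture shows the small binder at about (235,270), with the tin at (211,349), the spool at (228,170) and the clapper at (180,297). The top picture shows the small binder at (238,246) and a larger one at (272,402).

Candidates for the cap in the top picture are orange (213,138), grey (240,138) and green (268,138). I choose grey. For the binder I choose the smaller one. One close crop will check both and give the board corners.

Run:
```python
from h import *
a=cv2.imread("pics/top0.png");b=cv2.imread("pics/scene0.png")
c1=cv2.resize(a[195:275,210:280],None,fx=5.5,fy=5.5,interpolation=cv2.INTER_CUBIC)   # 440x385
c2=cv2.resize(b[180:275,225:320],(410,410),interpolation=cv2.INTER_CUBIC)
c3=cv2.resize(a[205:280,120:160],(80,150))
o=np.zeros((600,800,3),np.uint8);o[:440,:385]=c1;o[:410,388:798]=c2;o[445:595,:80]=c3
o[415:595,400:600]=cv2.resize(b[255:327,120:200],(200,180))
cv2.imwrite("pics/crop1.png",o)
m=camera_model("top")
g=cv2.cvtColor(a,cv2.COLOR_BGR2HSV)
w=a[200:285,120:160].astype(int);hsv=g[200:285,120:160]
for nm,ms in dict(grey=(hsv[...,1]<110)&(hsv[...,2]>75)).items():
    n,l,st,ce=cv2.connectedComponentsWithStats(ms.astype(np.uint8))
    for i in range(1,n):
        if st[i,4]>20: print(nm,st[i],ce[i]+[120,200],at_z(m,(ce[i][1]+200,ce[i][0]+120),.02))
```

```text
grey [20  0 20  7 43] [148.86046512 201.20930233] [0.65324959 0.25723029 0.02      ]
grey [ 4  3  8  8 24] [127.375      206.04166667] [0.64075087 0.31723943 0.02      ]
grey [ 10  33  17  14 167] [137.92814371 239.19161677] [0.54644875 0.28591338 0.02      ]
grey [  0  49  40  19 270] [139.13333333 256.97407407] [0.49695426 0.28166606 0.02      ]
grey [12 80 23  5 57] [141.89473684 282.66666667] [0.42636276 0.27282384 0.02      ]
```

View pics/crop1.png

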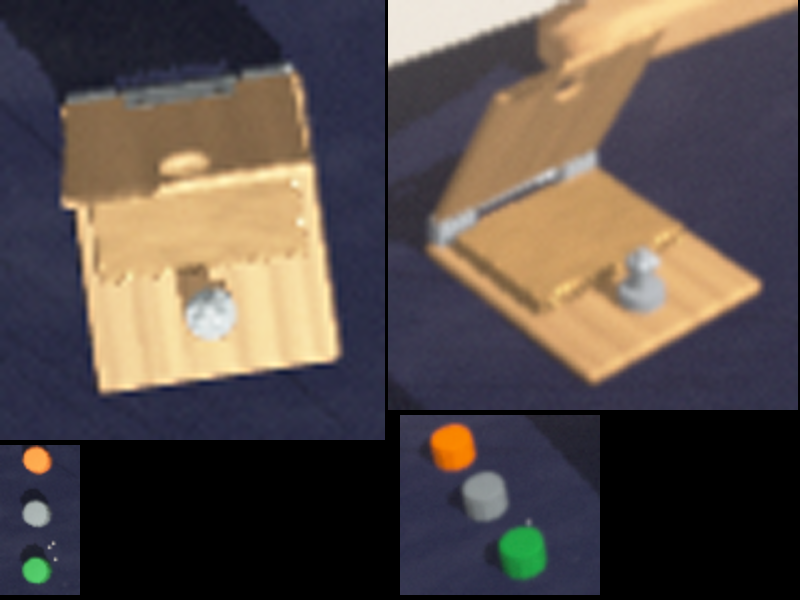

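The crop confirms the choice. The grey twelve-sided cap lies between orange and green, at top (239,138). In the small binder the stud, with its hole in the cover, sits at crop (210,312). The near board corners are at (101,391) and (339,356). Next I fit the binder pose and cover angle from these points in both views.

```bash
cat >> h.py <<'E'
def b2w(p,X): # p=x,y,yaw
    c,s=np.cos(p[2]),np.sin(p[2]); return np.array([p[0]+c*X[0]-s*X[1],p[1]+s*X[0]+c*X[1],X[2]])
def cov(r,y,th,off=0): # point on cover, off along upper normal
    return np.array([.07-r*np.cos(th)+off*np.sin(th),y,.0225+r*np.sin(th)+off*np.cos(th)])
E
python3 - <<'E'
from h import *
from scipy.optimize import least_squares
T=camera_model("top");S=camera_model("scene")
t=lambda x,y:((y+.5)/5.5-.5+195,(x+.5)/5.5-.5+210)
k=95/410
s=lambda x,y:((y+.5)*k-.5+180,(x-388+.5)*k-.5+225)
obs=[(T,t(101,391),[-.075,.062,.004]),(T,t(339,356),[-.075,-.062,.004]),(S,s(595,381),[-.075,.062,.004]),(S,s(760,287),[-.075,-.062,.006]),
 (T,t(210,308),[-.044,0,.038]),(S,s(642,252),[-.044,0,.042])]
cv=[(T,t(62,205),(.136,.058)),(T,t(314,165),(.136,-.058)),(S,s(500,93),(.136,.058)),(S,s(662,30),(.136,-.058))]
def f(p):
    r=[proj(m,b2w(p,X))-o for m,o,X in obs]+[proj(m,b2w(p,cov(*X,p[3])))-o for m,o,X in cv]
    return np.concatenate(r)
q=least_squares(f,[.56,-.01,0.,1.1],loss="soft_l1");p=q.x
print("pose",p,"res",np.round(q.fun.reshape(-1,2),1).tolist())
np.save("p.npy",p)
print("stud",b2w(p,[-.044,0,.025]),"edge",b2w(p,cov(.136,0,p[3])),"hinge",b2w(p,[.07,0,.0225]))
# cap
E
```

```text
pose [ 0.55052857 -0.01351288  0.12871665  1.0639837 ] res [[0.1, -0.2], [-0.3, 0.5], [0.8, -0.4], [-0.4, 0.4], [-0.3, -0.0], [0.3, 0.2], [-0.5, 0.3], [0.0, -0.5], [2.1, -0.4], [-0.9, 0.8]]
stud [ 0.50689256 -0.01916079  0.025     ] edge [ 0.55448214 -0.01300116  0.14140427] hinge [ 0.61994949 -0.00452757  0.0225    ]
```

Emit:
arm_command:
  motion:
    - [0,0,0,-40,0,0,0.109]
    - [0,0,0,-40,0,0,0.109]
    - [0,0,0,-20,0,0,0.108]

```text
time_s: 1.1
tcp_pos: [0.2754, -0.5623, 0.3349]
ee_rot: [[-0.992, -0.125, 0.003], [-0.125, 0.992, -0.006], [-0.002, -0.006, -1.0]]
wrist_force: [-0.4, -0.2, 0.0]
gripper_width: 0.808
gripper_force: 0.0
```

```bash
cat >> h.py <<'E'
def togo(target):
    s=sense();R=np.array(s["ee_rot"]);d=R.T@(np.array(target)-s["tcp_pos"])
    print("t",round(s["time_s"],2),"tcp",np.round(s["tcp_pos"],4),"F",np.round(s["wrist_force"],1),"w",round(s["gripper_width"],3),"toolgo mm",np.round(d*1e3,1)); return d
def rotgo(yawy): # desired tool y world angle (rad), tool down
    from scipy.spatial.transform import Rotation as Ro
    y=np.array([np.cos(yawy),np.sin(yawy),0]);z=np.array([0,0,-1.]);x=np.cross(y,z)
    R=np.array(sense()["ee_rot"]);r=Ro.from_matrix(R.T@np.c_[x,y,z]).as_rotvec();print("rot",np.round(r,4));return r
E
python3 - <<'E'
from h import *
p=np.load("p.npy")
def tip(th,r=.085,c=0): 
    q=cov(r,0,th,.0025+c)+[.0095,0,.008]; return b2w(p,q)
togo(tip(p[3],c=.02)+[0,0,.12]);rotgo(np.pi/2+p[2])
print("path tool mm")
L=[p[3]]+list(np.arange(.95,-.01,-.1));P=[cov(.085,0,t,.0025) for t in L]
for t,a in zip(L,P): print(round(t,2),np.round((a-P[0])*1e3*[-1,1,-1],1))
E
```

```text
t 1.1 tcp [ 0.2754 -0.5623  0.3349] F [-0.4 -0.2  0. ] w 0.808 toolgo mm [-399.4  510.8   96.9]
rot [-0.006   0.002  -0.0032]
path tool mm
1.06 [-0.  0. -0.]
0.95 [8.3 0.  4.9]
0.85 [15.1  0.  10. ]
0.75 [21.4  0.  15.8]
0.65 [27.1  0.  22.1]
0.55 [32.1  0.  29. ]
0.45 [36.4  0.  36.3]
0.35 [39.9  0.  44. ]
0.25 [42.7  0.  52.1]
0.15 [44.6  0.  60.4]
0.05 [45.7  0.  68.8]
```

Emit:
arm_command:
  motion:
    - [0,-20,25,0,0,0,0]
    - [0,-27,35,0,0,0,0]
    - [0,-27,35,0,0,0,0]
    - [0,-27,35,0,0,0,0]
    - [0,-27,35,0,0,0,0]
    - [0,-27,35,0,0,0,0]
    - [0,-27,35,0,0,0,0]
    - [0,-27,35,0,0,0,0]

```text
time_s: 1.9
tcp_pos: [0.448, -0.2647, 0.3309]
ee_rot: [[-0.992, -0.129, 0.001], [-0.129, 0.992, -0.0], [-0.001, -0.0, -1.0]]
wrist_force: [1.6, -0.4, 0.2]
gripper_width: 0.076
gripper_force: 0.0
```

Emit:
arm_command:
  motion:
    - [0,-27,35,0,0,0,0]
    - [0,-27,35,0,0,0,0]
    - [0,-27,35,0,0,0,0]
    - [0,-27,35,0,0,0,0]
    - [0,-27,35,0,0,0,0]
    - [0,-27,35,0,0,0,0]
    - [0,-27,35,0,0,0,0]
    - [0,0,0,0,0,0,0]

```text
time_s: 2.7
tcp_pos: [0.605, 0.0052, 0.329]
ee_rot: [[-0.991, -0.134, -0.001], [-0.134, 0.991, 0.0], [0.001, 0.001, -1.0]]
wrist_force: [-0.5, -0.8, -0.5]
gripper_width: 0.003
gripper_force: 0.0
```

Run:
```python
from h import *
p=np.load("p.npy")
togo(b2w(p,cov(.085,0,p[3],.0225)+[.0095,0,.008]));rotgo(np.pi/2+p[2])
save("wrist1.png",capture("wrist"))
m=camera_model("wrist")
print(np.round(m["t"],3),proj(m,b2w(p,[-.044,0,.042])),[proj(m,b2w(p,cov(.136,y,p[3]))).round() for y in(.058,-.058)])
```

```text
t 2.7 tcp [0.605  0.0052 0.329 ] F [-0.5 -0.8 -0.5] w 0.003 toolgo mm [ -1.6 -11.7 213.2]
rot [ 0.0006 -0.0009  0.0058]
[ 0.077 -0.637  0.321] [108.73380583 270.17447532] [array([148., 319.]), array([147., 218.])]
```

View pics/wrist1.png

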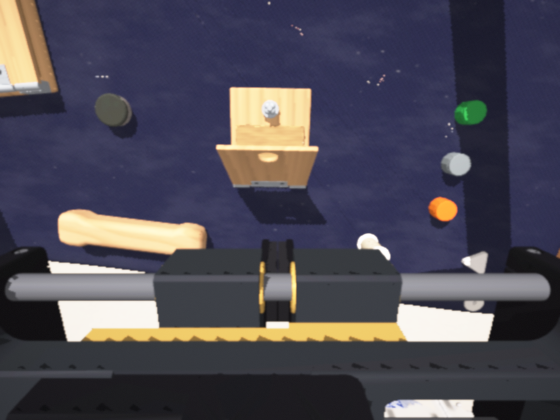

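The view shows the stud at (108,270) and the cover's free edge from (148,219) to (148,318), matching the fit. I go down behind the cover.

Emit:
arm_command:
  motion:
    - [0,-2,-6,30,0,0,0.003]
    - [0,0,-6,40,0,0,0.003]
    - [0,0,0,40,0,0,0]
    - [0,0,0,40,0,0,0]
    - [0,0,0,40,0,0,0]
    - [0,0,0,23,0,0,0]
    - [0,0,0,0,0,0,0]

```text
time_s: 3.45
tcp_pos: [0.6036, -0.0121, 0.114]
ee_rot: [[-0.993, -0.122, -0.008], [-0.122, 0.993, -0.001], [0.008, -0.0, -1.0]]
wrist_force: [-1.1, -0.3, -0.5]
gripper_width: 0.007
gripper_force: 0.0
```

Run:
```python
from h import *
p=np.load("p.npy")
togo(b2w(p,cov(.085,0,p[3],.0025)+[.0095,0,.008]));rotgo(np.pi/2+p[2])
```

```text
t 3.45 tcp [ 0.6036 -0.0121  0.114 ] F [-1.1 -0.3 -0.5] w 0.007 toolgo mm [12.4  5.3  8.1]
rot [-0.0003 -0.0084 -0.0067]
```

Emit:
arm_command:
  motion:
    - [0,6,3,4,0,0,0]
    - [0,6,2,4,0,0,0]
    - [0,4,0,2.5,0,0,0]
    - [0,4,0,2.5,0,0,0]
    - [0,4,0,3,0,0,0]
    - [0,3,0,3,0,0,0]
    - [0,3,0,3,0,0,0]
    - [0,3,0,3,0,0,0]

```text
time_s: 4.25
tcp_pos: [0.573, -0.0098, 0.0924]
ee_rot: [[-0.992, -0.123, -0.0], [-0.123, 0.992, -0.0], [0.0, -0.0, -1.0]]
wrist_force: [1.0, -0.2, 2.6]
gripper_width: 0.002
gripper_force: 1.1
```

Emit:
arm_command:
  motion:
    - [0,3,0,3,0,0,0]
    - [0,3,0,3,0,0,0]
    - [0,2.5,0,3.5,0,0,0]
    - [0,2.5,0,3.5,0,0,0]
    - [0,2,0,3.5,0,0,0]
    - [0,2,0,3.5,0,0,0]
    - [0,2,0,3.5,0,0,0]
    - [0,0,0,0,0,0,0]

```text
time_s: 5.05
tcp_pos: [0.5558, -0.012, 0.0683]
ee_rot: [[-0.992, -0.123, -0.001], [-0.123, 0.992, -0.0], [0.001, -0.0, -1.0]]
wrist_force: [0.4, -0.7, 0.8]
gripper_width: 0.009
gripper_force: 0.1
```

Run:
```python
from h import *
p=np.load("p.npy")
togo(b2w(p,cov(.085,0,0,.0025)+[.0095,0,.008]))
save("scene2.png",capture("scene")[150:290,190:370].repeat(4,0).repeat(4,1))
```

```text
t 5.05 tcp [ 0.5558 -0.012   0.0683] F [ 0.4 -0.7  0.8] w 0.009 toolgo mm [10.9 -0.9 35.3]
```

View pics/scene2.png

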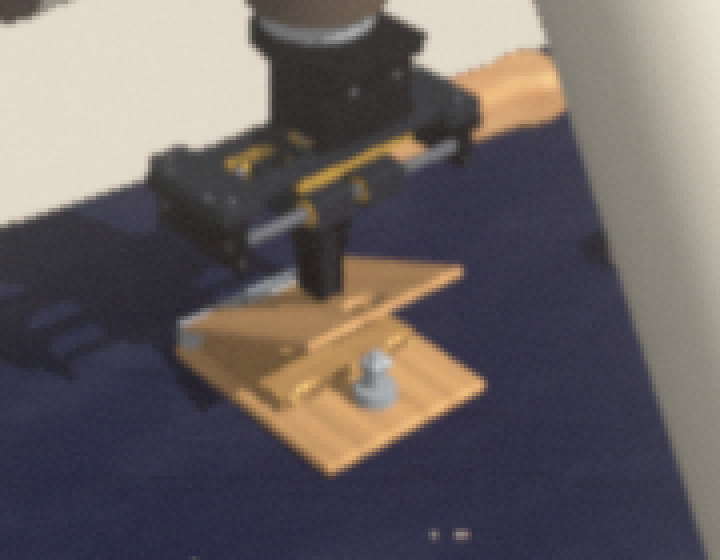

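The crop shows the cover at about 0.5 rad, with the fingertips pushing at (320,290) and the stud clear at (375,375). I continue down.

Emit:
arm_command:
  motion:
    - [0,2,0,5,0,0,0]
    - [0,2,0,5,0,0,0]
    - [0,1,0,5,0,0,0]
    - [0,1,0,5,0,0,0]
    - [0,0,0,5,0,0,0]
    - [0,0,0,5,0,0,0]
    - [0,0,0,4,0,0,0]
    - [0,0,0,2,0,0,0]

```text
time_s: 5.9
tcp_pos: [0.5498, -0.0128, 0.0332]
ee_rot: [[-0.992, -0.124, -0.002], [-0.124, 0.992, -0.001], [0.002, -0.001, -1.0]]
wrist_force: [-7.3, 1.1, 18.1]
gripper_width: 0.004
gripper_force: 8.4
```

Emit:
arm_command:
  motion:
    - [0,0,0,1,0,0,0]
    - [0,0,0,1,0,0,0]

```text
time_s: 6.1
tcp_pos: [0.5499, -0.0128, 0.0331]
ee_rot: [[-0.992, -0.124, -0.002], [-0.124, 0.992, -0.001], [0.002, -0.001, -1.0]]
wrist_force: [-8.6, 1.2, 23.4]
gripper_width: 0.006
gripper_force: 11.6
```

Emit:
arm_command:
  motion:
    - [0,0,0,-20,0,0,0]
    - [70,0,0,-40,0,0,0]
    - [70,0,0,-40,0,0,0]
    - [70,0,0,-40,0,0,0]
    - [70,-4,30,-10,0,0,0]
    - [70,-5,40,0,0,0,0]
    - [70,-5,40,0,0,0,0]
    - [70,-5,40,0,0,0,0]

```text
time_s: 6.9
tcp_pos: [0.5511, 0.1402, 0.1812]
ee_rot: [[-0.992, -0.123, 0.002], [-0.123, 0.992, 0.001], [-0.002, 0.001, -1.0]]
wrist_force: [0.8, 0.2, -0.3]
gripper_width: 0.557
gripper_force: 0.0
```

Emit:
arm_command:
  motion:
    - [70,-5,40,0,0,0,0]
    - [70,-5,40,0,0,0,0]
    - [70,-4,40,0,0,0,0]
    - [70,0,26,0,0,0,0]
    - [70,0,0,0,0,0,0]
    - [70,0,0,0,0,0,0]

```text
time_s: 7.5
tcp_pos: [0.5465, 0.2857, 0.1804]
ee_rot: [[-0.992, -0.125, -0.0], [-0.125, 0.992, -0.0], [0.0, -0.0, -1.0]]
wrist_force: [-0.7, -0.4, -0.7]
gripper_width: 0.805
gripper_force: 0.0
```

Run:
```python
from h import *
m=camera_model("wrist");im=capture("wrist");save("wrist3.png",im)
c=np.array([.5464,.2859])
for r in find_in("cap","wrist")[:4]: print(r["p"],np.round(r["location"]),at_z(m,r["location"],.014).round(4))
togo([*c,.020])
print(proj(m,[*c,.024]))
hsv=cv2.cvtColor(im,cv2.COLOR_RGB2HSV);print(hsv[int(proj(m,[*c,.024])[0]),int(proj(m,[*c,.024])[1])])
```

```text
0.95 [200. 277.] [0.5514 0.2872 0.014 ]
0.86 [125. 288.] [0.4696 0.2879 0.014 ]
0.75 [259. 273.] [0.6255 0.2915 0.014 ]
t 7.6 tcp [0.5467 0.2845 0.1808] F [-0.2 -0.9  0.7] w 0.808 toolgo mm [1.000e-01 1.500e+00 1.608e+02]
[197.15463127 276.73339901]
[ 98   4 246]
```

View pics/wrist3.png

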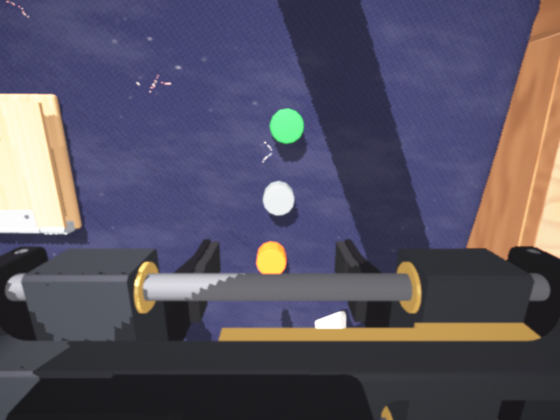

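Wrist view: green (126,287), grey cap (198,278), orange (259,271). I refine the grey cap by fitting its silhouette's centroid.

```bash
cat >> h.py <<'E'
def capfit(m,im,c0,z0=0):
    from scipy.optimize import least_squares
    pr=proj(m,[*c0,z0+.012]).astype(int);r0,q0=pr-35
    hsv=cv2.cvtColor(im,cv2.COLOR_RGB2HSV)[r0:r0+70,q0:q0+70]
    ms=((hsv[...,1]<80)&(hsv[...,2]>100)).astype(np.uint8)
    n,l,st,ce=cv2.connectedComponentsWithStats(ms);i=l[35,35]
    a=np.linspace(0,2*np.pi,60)
    def mo(c):
        P=np.array([proj(m,[c[0]+.017*np.cos(t),c[1]+.017*np.sin(t),z]) for z in(z0,z0+.024) for t in a],np.float32)
        M=cv2.moments(cv2.convexHull(P)); return np.array([M["m01"],M["m10"]])/M["m00"],M["m00"]
    o=np.array([ce[i][1]+r0,ce[i][0]+q0])
    s=least_squares(lambda c:mo(c)[0]-o,c0)
    print("blob",o,"area",st[i,4],"model",mo(s.x)[1],"xy",s.x.round(4)); return s.x
E
python3 - <<'E'
from h import *
m=camera_model("wrist");im=cv2.cvtColor(cv2.imread("pics/wrist3.png"),cv2.COLOR_BGR2RGB)
c=capfit(m,im,[.5464,.2859])
c2=capfit(camera_model("top"),cv2.cvtColor(cv2.imread("pics/top0.png"),cv2.COLOR_BGR2RGB),[.5464,.2859])
togo([*c,.020])
E
```

```text
blob [197.80729167 278.15208333] area 960 model 838.3611029833555 xy [0.6631 0.2012]
blob [239.21527778 137.72222222] area 144 model 135.11584213678725 xy [0.8359 0.001 ]
t 7.6 tcp [0.5467 0.2845 0.1808] F [-0.2 -0.9  0.7] w 0.808 toolgo mm [-105.3  -97.   160.8]
```

```bash
sed -i 's/mo(c)\[0\]-o,c0)/mo(c)[0]-o,c0,diff_step=.01)/' h.py
python3 - <<'E'
from h import *
m=camera_model("wrist");im=cv2.cvtColor(cv2.imread("pics/wrist3.png"),cv2.COLOR_BGR2RGB)
c=capfit(m,im,[.5464,.2859])
c2=capfit(camera_model("top"),cv2.cvtColor(cv2.imread("pics/top0.png"),cv2.COLOR_BGR2RGB),[.5464,.2859])
togo([*c,.020])
E
```

```text
blob [197.80729167 278.15208333] area 960 model 838.361147307558 xy [0.6631 0.2012]
blob [239.21527778 137.72222222] area 144 model 135.11586648283992 xy [0.8359 0.001 ]
t 7.6 tcp [0.5467 0.2845 0.1808] F [-0.2 -0.9  0.7] w 0.808 toolgo mm [-105.3  -97.   160.8]
```

```bash
sed -i 's/\[M\["m01"\],M\["m10"\]\]/[M["m10"],M["m01"]]/' h.py
python3 - <<'E'
from h import *
m=camera_model("wrist");im=cv2.cvtColor(cv2.imread("pics/wrist3.png"),cv2.COLOR_BGR2RGB)
c=capfit(m,im,[.5464,.2859])
c2=capfit(camera_model("top"),cv2.cvtColor(cv2.imread("pics/top0.png"),cv2.COLOR_BGR2RGB),[.5464,.2859])
togo([*c,.020])
E
```

```text
blob [197.80729167 278.15208333] area 960 model 832.1445510664489 xy [0.5496 0.2866]
blob [239.21527778 137.72222222] area 144 model 144.52998270152602 xy [0.5473 0.2883]
t 7.6 tcp [0.5467 0.2845 0.1808] F [-0.2 -0.9  0.7] w 0.808 toolgo mm [ -3.1   1.8 160.8]
```

Emit:
arm_command:
  motion:
    - [70,-2.5,2.5,40,0,0,0]
    - [70,0,0,40,0,0,0]
    - [70,0,0,40,0,0,0]
    - [70,0,0,30,0,0,0]
    - [70,0,0,15,0,0,0]
    - [70,0,0,5,0,0,0]
    - [70,0,0,0,0,0,0]

```text
time_s: 8.3
tcp_pos: [0.5491, 0.2871, 0.0108]
ee_rot: [[-0.992, -0.122, -0.0], [-0.122, 0.992, -0.001], [0.001, -0.001, -1.0]]
wrist_force: [0.2, -0.2, -0.2]
gripper_width: 0.805
gripper_force: 0.0
```

Emit:
arm_command:
  motion:
    - [30,0,0,0,0,0,0]
    - [30,0,0,0,0,0,0]
    - [30,0,0,0,0,0,0]
    - [30,0,0,0,0,0,0]
    - [30,0,0,0,0,0,0]
    - [30,0,0,0,0,0,0]

```text
time_s: 8.9
tcp_pos: [0.5488, 0.2881, 0.0113]
ee_rot: [[-0.992, -0.124, 0.0], [-0.124, 0.992, 0.0], [-0.0, 0.0, -1.0]]
wrist_force: [-0.4, 0.1, 0.3]
gripper_width: 0.387
gripper_force: 30.0
```

Emit:
arm_command:
  motion:
    - [20,0,0,-20,0,0,0]
    - [20,0,0,-40,0,0,0]
    - [20,0,0,-40,0,0,0]
    - [20,8,-30,-20,0,0,0]
    - [20,10,-38,0,0,0,0]
    - [20,10,-38,0,0,0,0]
    - [20,10,-38,0,0,0,0]
    - [20,10,-38,0,0,0,0]

```text
time_s: 9.7
tcp_pos: [0.523, 0.1001, 0.1311]
ee_rot: [[-0.992, -0.124, -0.0], [-0.124, 0.992, 0.0], [0.0, 0.0, -1.0]]
wrist_force: [1.8, -0.0, -1.5]
gripper_width: 0.391
gripper_force: 30.0
```

Emit:
arm_command:
  motion:
    - [20,10,-38,0,0,0,0]
    - [20,10,-38,0,0,0,0]
    - [20,8,-30,0,0,0,0]
    - [20,3,-11,0,0,0,0]
    - [20,0,0,0,0,0,0]
    - [20,0,0,0,0,0,0]

```text
time_s: 10.3
tcp_pos: [0.5077, -0.0179, 0.1311]
ee_rot: [[-0.992, -0.124, 0.001], [-0.124, 0.992, 0.0], [-0.001, 0.0, -1.0]]
wrist_force: [0.6, -0.8, 0.8]
gripper_width: 0.384
gripper_force: 30.0
```

Run:
```python
from h import *
p=np.load("p.npy")
m=camera_model("wrist");im=capture("wrist")
st=b2w(p,[-.044,0,.025]);togo([*st[:2],.050]);rotgo(np.pi/2+p[2])
s=sense();b=np.array(s["tcp_pos"])
print("stud tip px",proj(m,[*st[:2],.042]),"cap expected underside px",proj(m,b+[0,0,-.011]),"top",proj(m,b+[0,0,.013]))
for n in("cap","stud_seat","cover_hinge"): print(n,[(round(r["p"],2),np.round(r["location"])) for r in find_in(n,"wrist")[:3]])
i2=capture("scene")[150:290,200:340]
o=np.zeros((600,700,3),np.uint8);o[:420,:]=0
o=np.concatenate([cv2.resize(im[60:360,130:430],(400,400)),cv2.resize(i2,(400,400))],1);save("w4.png",o)
```

```text
t 10.35 tcp [ 0.5078 -0.0175  0.1311] F [ 0.3  1.  -1.1] w 0.39 toolgo mm [ 1.1 -1.5 81.1]
rot [ 0.0001  0.0005 -0.0039]
stud tip px [214.14543097 275.1060199 ] cap expected underside px [252.80932267 276.76584696] top [271.53309412 276.72840419]
cap [(0.93, array([254., 275.]))]
stud_seat [(0.56, array([210., 276.]))]
cover_hinge [(0.57, array([214., 276.]))]
```

View pics/w4.png

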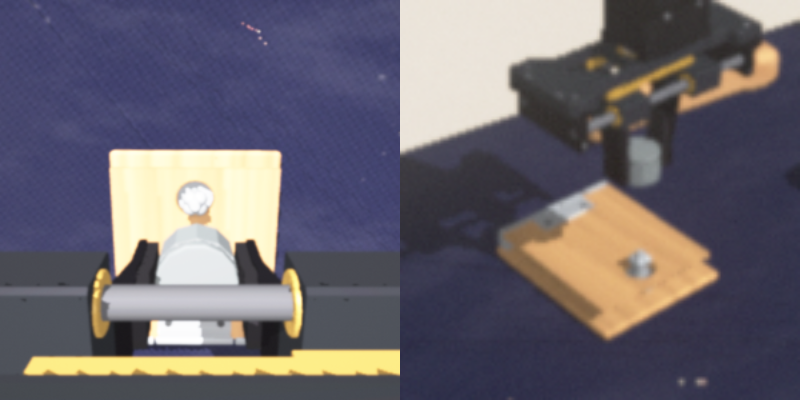

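The picture shows the cover flat with the stud through its hole (left crop 195,198; right crop 640,262), and the cap held upright between the fingers. I check the in-hand offset before going down.

Run:
```python
from h import *
p=np.load("p.npy");st=b2w(p,[-.044,0,.025])
m=camera_model("wrist");b=np.array(sense()["tcp_pos"]);R=np.array(sense()["ee_rot"])
for dz in(.011,-.013):
  for dx in(.015,.017,.019): print("front",dz,dx,proj(m,b+R@[dx,0,dz]).round(1))
print("sides",[proj(m,b+R@[.0,y,.011]).round(1) for y in(-.017,.017)])
for z in(.025,.034,.042): print(z,proj(m,[*st[:2],z]).round(1))
im=cv2.imread("pics/w4.png")[:,:400]
c=cv2.resize(im[140:260,110:290],(720,480),interpolation=cv2.INTER_CUBIC)
g=cv2.cvtColor(im,cv2.COLOR_BGR2HSV)[:225]
ms=((g[...,1]<40)&(g[...,2]>120)).astype(np.uint8);ms[:170]=0
n,l,s,ce=cv2.connectedComponentsWithStats(ms)
for i in range(1,n):
    if s[i,4]>50: print("blob rows",60+s[i,1]*.75,60+(s[i,1]+s[i,3])*.75,"cols",130+s[i,0]*.75,130+(s[i,0]+s[i,2])*.75,s[i,4])
print([ (60+r*.75,im[r,195].tolist()) for r in range(205,250,3)])
```

```text
front 0.011 0.015 [229.7 276.2]
front 0.011 0.017 [226.6 276.2]
front 0.011 0.019 [223.4 276.2]
front -0.013 0.015 [245.4 276. ]
front -0.013 0.017 [241.8 276. ]
front -0.013 0.019 [238.3 276. ]
sides [array([252.6, 248.6]), array([252.6, 303.8])]
0.025 [209.  274.8]
0.034 [211.7 274.7]
0.042 [214.3 274.6]
blob rows 187.5 228.75 cols 223.75 234.25 453
blob rows 187.5 228.75 cols 298.0 313.0 959
blob rows 188.25 228.75 cols 316.0 321.25 275
blob rows 196.5 221.25 cols 263.5 290.5 920
[(213.75, [253, 253, 252]), (216.0, [253, 252, 252]), (218.25, [223, 220, 219]), (220.5, [146, 165, 188]), (222.75, [121, 167, 213]), (225.0, [128, 177, 223]), (227.25, [175, 198, 220]), (229.5, [225, 224, 218]), (231.75, [226, 225, 218]), (234.0, [226, 224, 218]), (236.25, [226, 224, 218]), (238.5, [231, 230, 226]), (240.75, [227, 225, 221]), (243.0, [233, 232, 228]), (245.25, [245, 243, 240])]
```

Emit:
arm_command:
  motion:
    - [20,2,-0.5,20,0,0,-0.002]
    - [20,0,0,25,0,0,0]
    - [20,0,0,18,0,0,0]
    - [20,0,0,10,0,0,0]
    - [20,0,0,4,0,0,0]
    - [20,0,0,0,0,0,0]

```text
time_s: 11.15
tcp_pos: [0.5056, -0.0189, 0.054]
ee_rot: [[-0.992, -0.126, -0.0], [-0.126, 0.992, -0.0], [0.0, -0.0, -1.0]]
wrist_force: [-0.1, 0.3, -0.5]
gripper_width: 0.386
gripper_force: 30.0
```

Emit:
arm_command:
  motion:
    - [20,0,0,1,0,0,0]
    - [20,0,0,1,0,0,0]
    - [20,0,0,1,0,0,0]
    - [20,0,0,1,0,0,0]
    - [20,0,0,0,0,0,0]

```text
time_s: 11.65
tcp_pos: [0.5054, -0.0192, 0.0501]
ee_rot: [[-0.992, -0.125, 0.0], [-0.125, 0.992, 0.0], [-0.0, 0.0, -1.0]]
wrist_force: [-1.3, -0.4, -0.3]
gripper_width: 0.386
gripper_force: 30.0
```

Emit:
arm_command:
  motion:
    - [20,0,0,1,0,0,0]
    - [20,0,0,1,0,0,0]
    - [20,0,0,1,0,0,0]
    - [20,0,0,0,0,0,0]

```text
time_s: 12.05
tcp_pos: [0.5064, -0.0192, 0.0479]
ee_rot: [[-0.992, -0.126, 0.002], [-0.126, 0.992, -0.0], [-0.002, -0.0, -1.0]]
wrist_force: [-0.3, -0.5, 5.6]
gripper_width: 0.388
gripper_force: 30.0
```

Run:
```python
from h import *
s=sense();print(s["tcp_pos"],s["wrist_force"],s["moment"])
save("s5.png",cv2.resize(capture("scene")[190:280,230:320],(540,540),interpolation=cv2.INTER_CUBIC))
```

```text
[ 0.50636688 -0.01916231  0.04792954] [-0.30491491 -0.45437969  5.6280696 ] [-0.13827963  0.09167156  0.02918605]
```

View pics/s5.png

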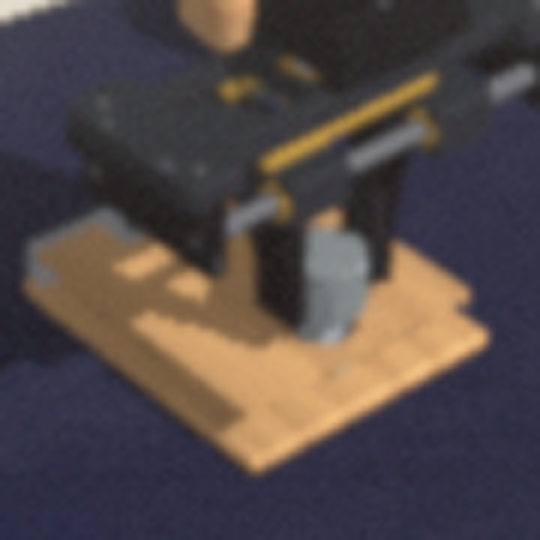

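The cap at (335,290) stands on the stud's balls, upright, with 5.6 N straight up. I press on.

Emit:
arm_command:
  motion:
    - [20,0,0,1,0,0,0]
    - [20,0,0,1,0,0,0]
    - [20,0,0,0,0,0,0]

```text
time_s: 12.4
tcp_pos: [0.5068, -0.0192, 0.0473]
ee_rot: [[-0.992, -0.127, 0.003], [-0.127, 0.992, -0.0], [-0.003, -0.001, -1.0]]
wrist_force: [-2.4, -0.2, 14.5]
gripper_width: 0.39
gripper_force: 30.0
```

Emit:
arm_command:
  motion:
    - [20,0,0,1,0,0,0]
    - [20,0,0,1,0,0,0]
    - [20,0,0,0,0,0,0]

```text
time_s: 12.7
tcp_pos: [0.5072, -0.0191, 0.0455]
ee_rot: [[-0.992, -0.127, 0.004], [-0.127, 0.992, -0.0], [-0.004, -0.001, -1.0]]
wrist_force: [-0.7, 0.5, 11.4]
gripper_width: 0.384
gripper_force: 30.0
```

Emit:
arm_command:
  motion:
    - [20,0,0,1,0,0,0]
    - [20,0,0,1,0,0,0]
    - [20,0,0,0,0,0,0]

```text
time_s: 13.0
tcp_pos: [0.5069, -0.0191, 0.0425]
ee_rot: [[-0.992, -0.126, 0.003], [-0.126, 0.992, 0.0], [-0.003, -0.0, -1.0]]
wrist_force: [0.5, -1.0, 7.4]
gripper_width: 0.392
gripper_force: 30.0
```

Emit:
arm_command:
  motion:
    - [20,0,0,1,0,0,0]
    - [20,0,0,1,0,0,0]
    - [20,0,0,0,0,0,0]

```text
time_s: 13.3
tcp_pos: [0.5064, -0.0191, 0.0393]
ee_rot: [[-0.992, -0.126, 0.002], [-0.126, 0.992, 0.0], [-0.002, 0.0, -1.0]]
wrist_force: [2.5, -0.7, -0.7]
gripper_width: 0.389
gripper_force: 30.0
```

Emit:
arm_command:
  motion:
    - [20,0,0,1,0,0,0]
    - [20,0,0,1,0,0,0]
    - [20,0,0,1,0,0,0]
    - [20,0,0,1,0,0,0]
    - [20,0,0,0,0,0,0]

```text
time_s: 13.8
tcp_pos: [0.5046, -0.0193, 0.036]
ee_rot: [[-0.992, -0.126, -0.002], [-0.126, 0.992, -0.001], [0.002, -0.0, -1.0]]
wrist_force: [-4.0, 0.7, 10.6]
gripper_width: 0.386
gripper_force: 30.0
```

Emit:
arm_command:
  motion:
    - [20,0,0,1,0,0,0]
    - [20,0,0,1,0,0,0]
    - [20,0,0,0,0,0,0]

```text
time_s: 14.1
tcp_pos: [0.5046, -0.0193, 0.0357]
ee_rot: [[-0.992, -0.126, -0.001], [-0.126, 0.992, -0.001], [0.002, -0.001, -1.0]]
wrist_force: [-8.4, 1.3, 22.9]
gripper_width: 0.389
gripper_force: 30.0
```

Emit:
arm_command:
  motion:
    - [20,0,0,0,0,0,0]
    - [20,0,0,0,0,0,0]

```text
time_s: 14.3
tcp_pos: [0.5046, -0.0193, 0.0357]
ee_rot: [[-0.992, -0.126, -0.001], [-0.126, 0.992, -0.001], [0.001, -0.001, -1.0]]
wrist_force: [-8.8, 0.7, 22.9]
gripper_width: 0.388
gripper_force: 30.0
```

Run:
```python
from h import *
save("s6.png",cv2.resize(capture("scene")[190:280,230:320],(540,540),interpolation=cv2.INTER_CUBIC))
```

```text
(no output)
```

View pics/s6.png

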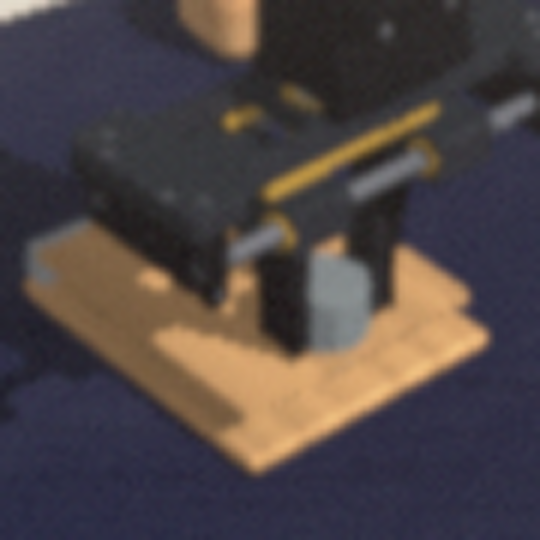

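The cap at (340,310) now sits flat on the shut cover, still gripped and pressed with a steady 23 N. I hand the job in.

```bash
python3 -c "
from h import *
print(finish_job())"
```

```text
the job is handed in; nothing more can be done
None
```

The binder's cover is shut with the stud through its hole, and the grey cap is clicked on and flat on the cover; I handed in at about 14 s, still gripping the cap and pressing it down with about 23 N.

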